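Free the jammed dial feeder and fit the next dial

TASK

The dial feeder is jammed: two dials have wedged side by side at the mouth of the lane. Put a fingertip on top of the one that holds the other in the corner (the rear one, on the straight side, just behind the clear cover), draw it back up the slope a little and hold it until the caught one has slipped past and run down, then let go so the rest follow; touch down slowly, press no harder than about 20 N and do not lift any dial out of the hopper. Then take the leading dial from the pick-up place at the bottom and set it down (do not drop it) flat and fully home in the round seat of the controller unit, and leave everything else on the bench alone.

Things in the scene. Friction and masses are not known exactly. Their poses are not given: they have to be found in the camera images.
- slide: white bed of the dial feeder, fixed, sloping 25 degrees down towards the robot's right hand. Origin on the bed at the 14 mm high end stop, on the lane's centre line; x up the bed, y to its left, z square out of it. A single lane 47 mm wide runs from x = 0 to 120 mm. Bed, side plates and dials are slick (friction 0.08): free dials slide down by themselves within about a second
- mouth (a point): middle of the lane's mouth, on the bed at x = 120 mm, axes as the slide's. Above it a hopper 77 mm wide (y from -53.5 to 23.5 mm) runs up to its back wall at x = 305 mm: the left side plate runs straight through; at the right a slanting deflector leads from the mouth's corner (x = 120, y = -23.5) to the hopper's right plate (x = 134, y = -53.5). Plates are 17 mm high
- seat (a point): centre of the floor of the round seat (dark floor, brass dot in the middle) in the grey controller unit, which lies flat in its dark foam block (160 x 210 mm, 24 mm high), fixed beyond the feeder's low end. Seat 48 mm diameter, 6 mm deep; its floor is 22 mm and its rim 28 mm over the bench; z up, y along the unit. The unit's keys stand 3 mm high, 70 mm or more from the seat's centre
- driver: small screwdriver, black grip, 170 mm, lying on the bench beside the feeder: leave it alone; origin at its middle
- label_roll: roll of paper labels, 84 mm diameter, 30 mm high, standing flat on the bench: leave it alone; origin under its centre
- half_shell: black half shell with a circuit board in it, 75 x 115 x 14 mm, on the bench: leave it alone; origin under its centre
- dial1_center (a point): a dial, one of four alike: turned aluminium, knurled side, 44 mm diameter, 20 mm tall, with a black rubber inlay (34 mm diameter, good grip) standing 1 mm proud of the top; 60 to 105 g. This point is its centre, 10 mm over its underside; z is the dial's axis
- dial2_center (a point): another dial like dial1. At the start two dials are wedged at the mouth: one lies in the corner of deflector and right plate, half under the cover, the other behind it against the left plate. Once the rear one is drawn back 5 to 10 mm up the bed, the front one slips past it into the lane. Tell by their positions which dial is which
- dial3_center (a point): another dial like dial1; it leans on the wedged ones from behind. Drawing a dial back with those behind it takes about 2 N along the bed: a fingertip that touches down slowly (6 mm/s or less) and presses square on its inlay with about 5 N holds well; the measured heights (about 1 mm) are too coarse for that: the contact is hard, and half a millimetre too deep is already too much
- dial4_center (a point): another dial like dial1. When the jam is cleared three dials lie in the lane touching one another (centres 22, 66 and 110 mm up the bed from the end stop) and the fourth waits behind them in the mouth; it slides into the lane when the leading one is taken
- cover_edge (a point): upper edge of the fixed clear cover, on its top face. The cover is 3 mm thick, its underside 24.5 mm over the bed, and lies over the lane and mouth from x = 62 to x = 150 mm, over the whole width; screw heads stand to 31 mm over the bed. The dial to draw back lies just above this edge, touching the left plate (its centre about 27 mm up the bed from the edge)
- pickup (a point): centre of a dial lying at the pick-up place, against the end stop (22 mm up the bed from it, 10 mm over the bed); axes as the slide's. Here (x = 0 to 50 mm) the 5 mm thick side plates, 23.5 mm either side of the centre line, are only 6 mm high, so that a dial can be gripped by its sides; the next dial lies 44 mm further up the bed
There are look-alikes about, which are no part of the job. What is shaped like the part that bears dial1_center but orange or red is not meant.

How it is judged:
By the outcome, as a careful person would: the job done as asked, in the order asked, and still so for the second after the job is handed in, with the robot touching nothing.
It also fails if it takes over 58 s, if anything falls off the work surface, if the arm or the gripper's body presses on something with over 40 N, if the wrist force passes 120 N, or if a joint passes its speed limit or range.

ROBOT

A 7-joint arm with a two-finger parallel gripper is mounted at the origin on the work surface. World frame = base frame: x ahead of the robot, y to its left, z up, the work surface at z = 0. Lengths are in m, angles in rad, forces in N, time in s.
With the tool pointing down it reaches from about 0.4 to 0.9 m from the base axis. Payload 5.5 kg.
Tool frame: the origin (TCP) lies between the finger pads; the fingertips stand 25 mm ahead of it and the grasp point (between the pads) lies 6 mm ahead of it; x points along the fingers, y is the direction in which the jaws open and shut, and the axes are right-handed (so a half turn about x gives the same grasp; the last joint's range is limited). The gripper opens to 92 mm and grips with 3 to 60 N. Pads are 19 mm wide; open, the fingers measure 130 mm over their backs; the gripper's body (75 mm by 190 mm) begins 47 mm behind the grasp point.
Start: joints at [1.475, 0.501, -0.427, 1.55, 0.221, 1.138, -0.21], TCP at [0.228, -0.609, 0.252] pointing down, gripper open.
Joint ranges: [-2.88, 2.88], [-0.31, 2.03], [-1.54, 1.56], [0.2, 2.42], [-1.41, 4.55], [0.19, 2.02], [-2.57, 2.57]. Speed limits (rad/s): [2.57, 2.57, 3.14, 3.14, 3.14, 3.14, 3.14].

INTERFACE

Orientations are given as a unit quaternion [x, y, z, w].
In Python, from bench import read_state, cams, arm gives the robot as it stands.
- The arm moves only by the tool carry_out, never from a script. Its argument "commands" is a list of rows, each a list of 5 numbers: the closure in counts, from 0 (fully open) to 255 (shut), then the shift along the tool's x, y, z in mm, then the turn about the tool's x in degrees. In form: [[jaw, dx, dy, dz, roll], ...]. A call has 1 to 10 rows; each row shifts and turns the commanded pose from where the row before left it, along the tool's axes as they then stand; what a row does not reach is not made up. A row lasts 1/8 s, in which the tool goes at most 62.5 mm and 10.7 degrees, less where a joint would pass 70% of its speed; a pose out of reach is approached as far as the arm can. A call is refused whole if a number of a shift passes 62.5 or a number of a turn 10.7, either way. A call with a gripper value outside its range is refused whole. The fingers move at their own pace and stop on an object; "force" is the grip in N (left out, the last holds). Time passes only in rows, so rows that do not move let the fingers close. It gives the time, the measured TCP pose, the force and the opening at its end, in the units of the state.
- read_state(): the state, without advancing time (a new reading comes with each control period).
- cams.read_camera(name): name is "scene" or "top" or "wrist"; returns the picture (384x512x3 uint8, blue, green, red); there is no depth.
- cams.calibration(name): a dict with "vertical_fov" (degrees; the focal length in pixels is half the picture's height over the tangent of half this angle, whatever the lens; pixels are square), "cx", "cy" (the principal point, pixels), "pose" (4x4, takes a point from camera to world coordinates); the wrist camera has in their place "mount" (4x4, takes a point from camera to tool coordinates, whose origin is the TCP and whose axes are the tool frame's). Camera axes: x right, y down, z forward; pixel columns grow to the right and rows downward; lengths in m; the calibration is good to about 2 mm. A picture is of the moment at which its call begins: read the wrist's pose just before it. calibration takes no time and is no camera call.
- arm.hand_in(): hands the job in, once; it reports no verdict.
The state is a dict: "clock": time; "qpos": joint angles; "joint_velocities": joint speeds; "effort": joint torques, N m; "position": TCP position; "tcp_rot": TCP orientation; "contact_force": force on the tool from outside, world axes, zero at the start; "moment": the same for the moment, N m; "opening": finger opening in m.
Only numpy, scipy, OpenCV 4.12 (cv2) and the standard library are available. Lean on these libraries where they do the work, as an engineer would, in place of code of your own. Each camera call takes 0.05 s, during which the arm holds its last target. There are 200 camera calls.

## Working session

There is one attempt and no reset: what is moved stays moved. The work goes in short steps, Python scripts to look and compute and a tool call to move; the robot and the scene stay as the last step left them, time stands still between calls to the robot, and variables do not carry over. Pictures are saved under pics/ and viewed, about 8 in all and at most 12, crops included, and the job is handed in when it is done.

Besides the shell and the picture viewer there is one more tool, called after "Call:" by a JSON object that holds its "op" and its "data". carry_out: Moves the arm, as the interface text tells. Its arguments: {"type":"object","properties":{"commands":{"type":"array","items":{"type":"array","items":{"type":"number"}}},"force":{"type":"number"}},"required":["commands"]}

```bash
ls; mkdir -p pics; python3 - <<'E'
from bench import read_state,cams
import cv2,numpy as np
s=read_state()
print({k:np.round(v,3) for k,v in s.items()})
for n in("scene","top","wrist"):
    c=cams.calibration(n);print(n,{k:np.round(v,4).tolist() for k,v in c.items()})
    cv2.imwrite(f"pics/{n}0.png",cams.read_camera(n))
E
```

```text
pics
{'clock': np.float64(0.0), 'qpos': array([ 1.475,  0.502, -0.427,  1.551,  0.221,  1.138, -0.21 ]), 'joint_velocities': array([ 0.001,  0.002, -0.002,  0.002,  0.   , -0.002,  0.001]), 'effort': array([ 0.0000e+00, -5.6659e+01, -5.8160e+00, -2.7911e+01, -6.9000e-02,
        3.1000e-02,  0.0000e+00]), 'position': array([ 0.228, -0.608,  0.251]), 'tcp_rot': array([-0.696, -0.127,  0.696, -0.126]), 'contact_force': array([-0.635, -0.223, -0.9  ]), 'moment': array([ 0.005,  0.002, -0.025]), 'opening': np.float64(0.092)}
scene {'vertical_fov': 44.6551, 'cx': 251.0415, 'cy': 186.4219, 'pose': [[0.0763, 0.6301, -0.7728, 1.4197], [0.9971, -0.0504, 0.0573, 0.0194], [-0.0028, -0.7749, -0.6321, 0.8061], [0.0, 0.0, 0.0, 1.0]]}
top {'vertical_fov': 49.3906, 'cx': 254.6015, 'cy': 192.4255, 'pose': [[0.005, -0.9814, 0.1921, 0.4183], [-0.9993, -0.0118, -0.0344, 0.1006], [0.0361, -0.1918, -0.9808, 0.9256], [0.0, 0.0, 0.0, 1.0]]}
wrist {'vertical_fov': 63.7148, 'cx': 255.84, 'cy': 198.1691, 'mount': [[-0.0003, -0.2854, 0.9584, -0.1323], [1.0, 0.0007, 0.0005, -0.0007], [-0.0008, 0.9584, 0.2854, -0.0772], [0.0, 0.0, 0.0, 1.0]]}
```

```bash
python3 - <<'E'
import cv2
a=cv2.imread("pics/scene0.png");b=cv2.imread("pics/top0.png")
cv2.imwrite("pics/s0.png",cv2.resize(a,(800,600),interpolation=cv2.INTER_CUBIC));cv2.imwrite("pics/t0.png",cv2.resize(b,(800,600),interpolation=cv2.INTER_CUBIC))
E
```

```text
(no output)
```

View pics/s0.png

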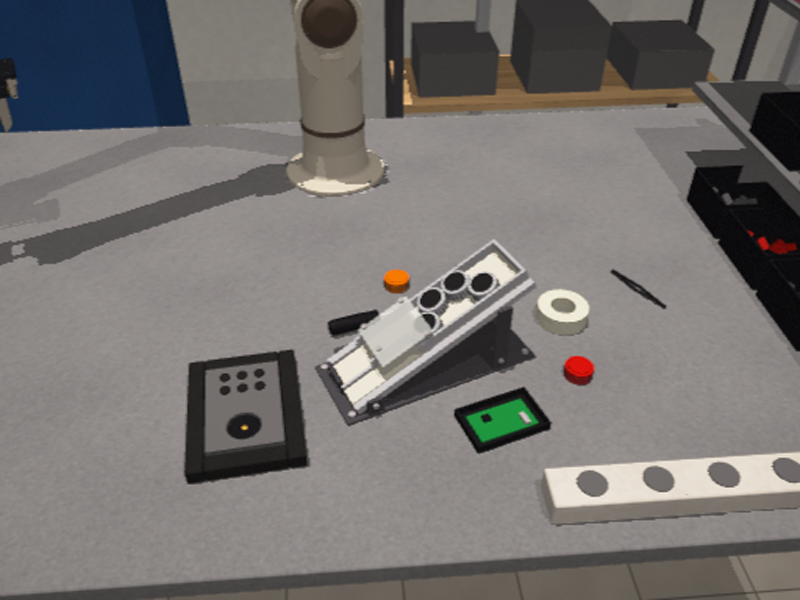

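View pics/t0.png

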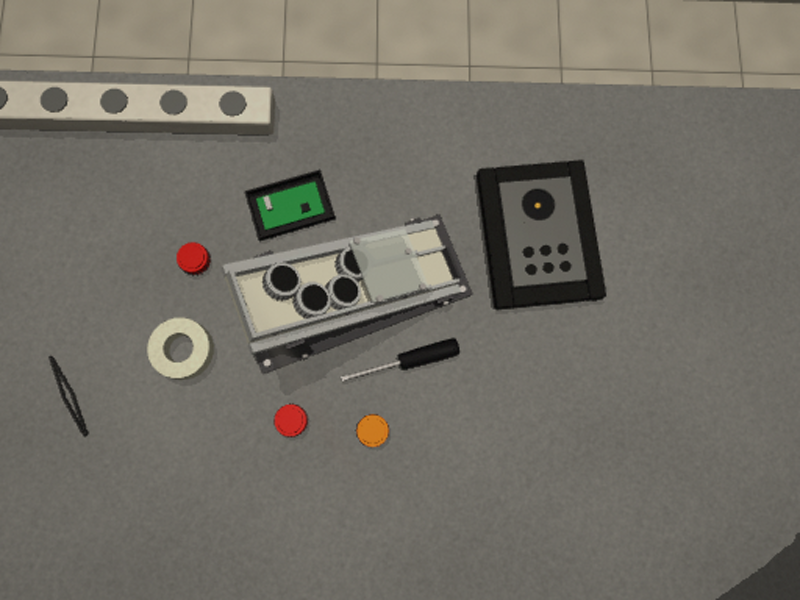

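The scene view shows the feeder sloping down toward the unit (view px about 240,425), and the cover sits at mid-bed. The top view shows the dials at about (283,280), (313,297), (345,290) and (352,262). The rear wedged dial is the one at (345,290), on the straight lower plate, with the seat at (538,205). Next I zoom in on both views.

```bash
cat > h.py <<'E'
import numpy as np,cv2
from bench import read_state,cams
from scipy.spatial.transform import Rotation as R
def ray(n,uv,st=None):
    c=cams.calibration(n);f=192/np.tan(np.radians(c["vertical_fov"]/2))
    T=np.array(c["pose"]) if "pose" in c else tcp(st)@np.array(c["mount"])
    d=np.array([(uv[0]-c["cx"])/f,(uv[1]-c["cy"])/f,1]);d=T[:3,:3]@d
    return T[:3,3],d/np.linalg.norm(d)
def tcp(s):
    T=np.eye(4);T[:3,:3]=R.from_quat(s["tcp_rot"]).as_matrix();T[:3,3]=s["position"];return T
def tri(rays):
    A=sum(np.eye(3)-np.outer(d,d) for o,d in rays);b=sum((np.eye(3)-np.outer(d,d))@o for o,d in rays)
    p=np.linalg.solve(A,b);return p,[np.linalg.norm(np.cross(p-o,d)) for o,d in rays]
def plane(r,p0,n):
    o,d=r;return o+d*np.dot(np.subtract(p0,o),n)/np.dot(d,n)
def proj(n,P,st=None):
    c=cams.calibration(n);f=192/np.tan(np.radians(c["vertical_fov"]/2))
    T=np.array(c["pose"]) if "pose" in c else tcp(st)@np.array(c["mount"])
    q=T[:3,:3].T@(np.asarray(P)-T[:3,3]);return np.array([c["cx"]+f*q[0]/q[2],c["cy"]+f*q[1]/q[2]])
E
python3 - <<'E'
from h import *
a=cv2.imread("pics/scene0.png");b=cv2.imread("pics/top0.png")
# crops: scene x 195-350,y150-275 ; top x 135-310,y 130-245
A=a[150:276,195:349];B=b[130:242,140:305]
A=cv2.resize(A,(800,int(800*126/154))) if 0 else cv2.resize(A,None,fx=4.85,fy=4.85,interpolation=cv2.INTER_CUBIC)[:600]
cv2.imwrite("pics/sz.png",cv2.resize(a[150:270,195:350],(775,600),interpolation=cv2.INTER_CUBIC))
cv2.imwrite("pics/tz.png",cv2.resize(b[130:250,145:305],(800,600),interpolation=cv2.INTER_CUBIC))
for n,im,roi in(("scene",a,(100,140,400,310)),("top",b,(100,90,400,260))):
    g=im.max(2);m=(g<45).astype(np.uint8)
    k,l,st,ce=cv2.connectedComponentsWithStats(m)
    for i in range(1,k):
        x,y=ce[i]
        if roi[0]<x<roi[2] and roi[1]<y<roi[3] and 25<st[i,4]<900: print(n,ce[i].round(1),st[i])
    hsv=cv2.cvtColor(im,cv2.COLOR_BGR2HSV)
    m=cv2.inRange(hsv,(10,120,120),(30,255,255));k,l,st,ce=cv2.connectedComponentsWithStats(m)
    print(n,"brass",[(ce[i].round(2).tolist(),int(st[i,4])) for i in range(1,k)])
E
```

```text
scene [290.4 179.6] [285 175  12  10  96]
scene [307.9 180.2] [302 175  13  11 107]
scene [275.1 190.5] [269 186  13  10  97]
scene [223.6 206.2] [210 199  32  16 248]
scene [274.5 203.8] [271 201   7   8  36]
scene [320.6 268.2] [291 248  61  42 741]
scene [155.7 272.5] [146 265  21  16 227]
scene brass [([322.0, 35.0], 3), ([325.0, 35.0], 1), ([250.0, 39.5], 2), ([250.0, 43.0], 1), ([454.0, 49.0], 4), ([261.05, 58.0], 39), ([457.0, 50.0], 1), ([345.45, 61.63], 551), ([424.0, 57.0], 1), ([434.86, 59.27], 37), ([436.0, 57.0], 1), ([438.5, 57.5], 2), ([441.0, 57.0], 1), ([375.0, 59.0], 1), ([424.0, 59.0], 1), ([348.0, 60.0], 1), ([425.5, 61.0], 4), ([260.0, 62.0], 1), ([270.5, 63.33], 6), ([385.0, 63.0], 3), ([259.0, 64.0], 1), ([259.0, 67.0], 1), ([261.0, 67.0], 1), ([263.0, 67.0], 1), ([267.0, 67.0], 1), ([269.0, 66.0], 1), ([330.5, 67.75], 4), ([337.0, 67.0], 1), ([342.0, 66.0], 1), ([346.0, 67.0], 1), ([296.4, 68.6], 5), ([301.0, 69.0], 1), ([306.0, 68.0], 1), ([312.0, 68.0], 1), ([316.5, 68.0], 2), ([253.34, 177.57], 140), ([253.0, 187.0], 3), ([258.0, 186.0], 1), ([156.1, 273.1], 10)]
top [185.1 131.4] [157 109  58  45 775]
top [344.  130.3] [334 121  21  20 297]
top [348.7 159.8] [346 157   7   7  34]
top [359.7 158.7] [357 156   6   7  33]
top [287.7 168.1] [283 159  10  19  47]
top [337.7 160.9] [335 158   6   7  33]
top [224.5 167.6] [221 160   9  15  79]
top [361.4 170. ] [358 167   7   7  31]
top [339.5 172. ] [336 169   7   7  35]
top [350.6 170.8] [348 168   6   7  34]
top [181.5 177.7] [174 170  16  16 203]
top [220.9 185.1] [214 178  15  15 180]
top [201. 190.] [194 183  16  16 193]
top [213.1 214.5] [184 196  84  33 307]
top [274.4 226.3] [255 217  39  20 434]
top [166.3 228.1] [164 226   6   6  26]
top brass [([343.8, 131.0], 10), ([238.12, 275.27], 339)]
```

View pics/sz.png

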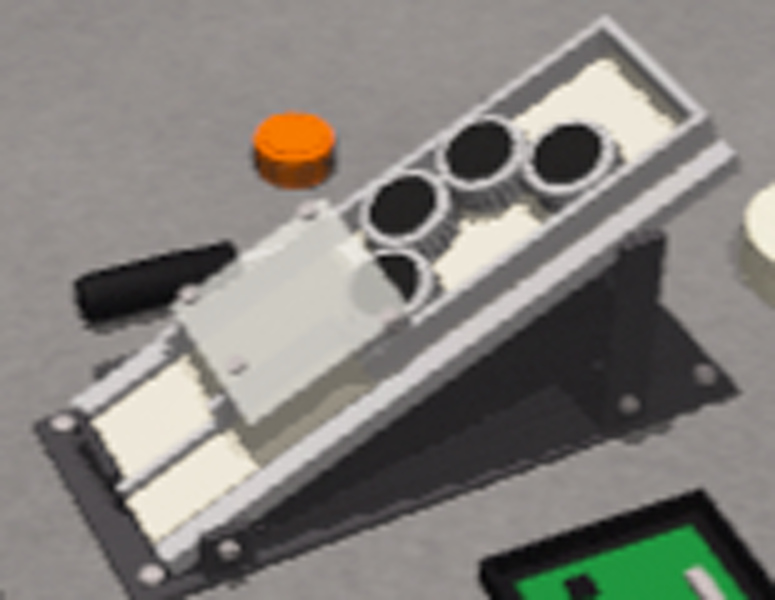

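View pics/tz.png

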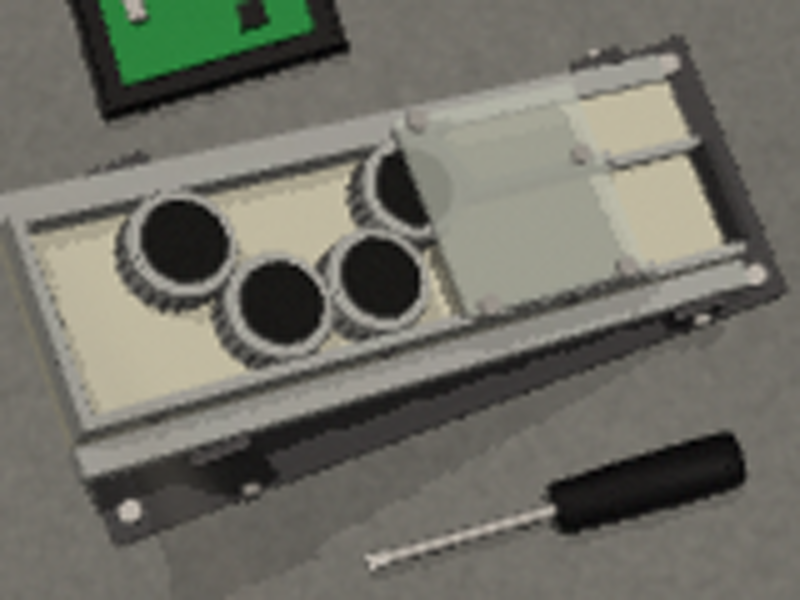

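Both crops show the rear wedged dial at native px scene (275.1,190.5) and top (220.9,185.1), against the left plate just above the cover. The front one is half under the cover. Now I triangulate.

```bash
python3 - <<'E'
from h import *
S=lambda u,v:(195+u/5,150+v/5)
T=lambda u,v:(145+u/5,130+v/5)
P={"rear":((275.1,190.5),(220.9,185.1)),"d3":((290.4,179.6),(201,190)),"d4":((307.9,180.2),(181.5,177.7)),
"seatdot":((156.1,273.1),(343.8,131)),"seatfl":((155.7,272.5),(344,130.3)),
"covL":(S(325,206),T(468,318)),"covR":(S(412,308),T(402,130)),
"screwUL":(S(312,207),T(488,303)),"screwLL":(S(190,290),T(627,265)),"screwUR":(S(392,315),T(418,120)),"screwLR":(S(237,367),T(580,155)),
"footboltL":(S(63,424),T(757,272)),"footboltR":(S(152,574),T(672,62)),
"backL_outertop":(S(605,18),T(80,437)),
}
Q={}
for k,(a,b) in P.items():
    p,e=tri([ray("scene",a),ray("top",b)]);Q[k]=p;print(k,(p*1000).round(1),(np.array(e)*1000).round(1))
for a,b in(("screwLL","screwUL"),("screwLR","screwUR"),("footboltR","footboltL"),("covL","covR")):
    d=Q[b]-Q[a];print(a,b,d.round(3),np.linalg.norm(d).round(4),"yaw",np.degrees(np.arctan2(d[1],d[0])).round(1))
for a,b in(("rear","d3"),("d3","d4")):print(np.linalg.norm(Q[a]-Q[b]))
s=read_state();print(tcp(s).round(3))
E
```

```text
rear [591.5 137.9 112.7] [1.1 1.1]
d3 [577.3 175.  131.5] [1.3 1.3]
d4 [598.2 211.5 144.1] [1.4 1.4]
seatdot [ 741.1 -135.8   22.3] [1. 1.]
seatfl [ 741.8 -135.9   25. ] [1.3 1.3]
covL [577.1 103.4 100.9] [0.4 0.4]
covR [654.4 133.2 103.8] [1.6 1.6]
screwUL [582.5  96.1 105.3] [0.3 0.3]
screwLL [604.9  37.7  77.3] [0.3 0.3]
screwUR [658.5 125.3 104. ] [0.1 0.1]
screwLR [653.4  56.9  72.4] [0.5 0.5]
footboltL [617.9 -26.1   7.2] [0. 0.]
footboltR [716.1  12.6   7.7] [0.7 0.7]
backL_outertop [519.3 243.5 160.8] [1.5 1.5]
screwLL screwUL [-0.022  0.058  0.028] 0.0685 yaw 111.0
screwLR screwUR [0.005 0.068 0.032] 0.0755 yaw 85.7
footboltR footboltL [-0.098 -0.039 -0.001] 0.1056 yaw -158.5
covL covR [0.077 0.03  0.003] 0.0829 yaw 21.1
0.043912927515497975
0.043962220393146574
[[-0.     0.351 -0.936  0.228]
 [ 0.001 -0.936 -0.351 -0.608]
 [-1.    -0.002 -0.     0.251]
 [ 0.     0.     0.     1.   ]]
```

All checks hold. The dials lie 43.9 mm apart, the bed yaw is about 111° at a 25° slope, and the seat is at (741,-136,22). The tool stays vertical because it only rolls, so I'll use closed fingers with the jaws across the lane. I'm moving over the rear dial.

Call:
{"op": "carry_out", "data": {"commands": [[255, 0, -35.3, -37.4, 0], [255, 0, -35.3, -37.4, 0], [255, 0, -35.3, -37.4, 0], [255, 0, -35.3, -37.4, 0], [255, 0, -35.3, -37.4, 0], [255, 0, -35.3, -37.4, 0], [255, 0, -35.3, -37.4, 0], [255, 0, -35.3, -37.4, 0]], "force": 10}}

```text
clock: 1.15
position: [0.4096, -0.2376, 0.2518]
tcp_rot: [-0.696, -0.126, 0.696, -0.126]
contact_force: [1.2, -0.6, -0.6]
opening: 0.0164
```

Call:
{"op": "carry_out", "data": {"commands": [[255, 0, -35.3, -37.4, 0], [255, 0, -35.3, -37.4, 0], [255, 0, -35.3, -37.4, 0], [255, 0, -35.3, -37.4, 0], [255, 0, -35.3, -37.4, 0], [255, 0, -35.3, -37.4, 0], [255, 0, -35.3, -37.4, 0], [255, 0, -35.3, -37.4, 0], [255, 0, 0, 0, -10], [255, 0, 0, 0, -10]]}}

```text
clock: 2.4
position: [0.5899, 0.1318, 0.2512]
tcp_rot: [-0.662, -0.248, 0.663, -0.248]
contact_force: [0.6, -1.0, -0.5]
opening: 0.0006
```

Call:
{"op": "carry_out", "data": {"commands": [[255, 0, 0, 0, -10], [255, 0, 0, 0, -10], [255, 0, 0, 0, -10], [255, 0, 0, 0, -10], [255, 0, 0, 0, -10], [255, 0, 0, 0, -10], [255, 0, 0, 0, -10], [255, 0, 0, 0, 0]]}}

```text
clock: 3.4
position: [0.59, 0.1301, 0.2512]
tcp_rot: [0.403, 0.581, -0.403, 0.58]
contact_force: [0.7, 0.1, 0.6]
opening: 0.0007
```

```bash
python3 - <<'E'
from h import *
s=read_state();im=cams.read_camera("wrist");cv2.imwrite("pics/w1.png",im)
np.save("w1.npy",np.r_[s["position"],s["tcp_rot"]])
print(tcp(s).round(3), s["contact_force"])
m=(im.max(2)<45).astype(np.uint8)
k,l,st,ce=cv2.connectedComponentsWithStats(m)
for i in range(1,k):
    if st[i,4]>200: print(ce[i].round(1),st[i])
for n,P in (("rear",(.5915,.1379,.1127)),("d3",(.5773,.175,.1315)),("d4",(.5982,.2115,.1441)),("covL",(.5771,.1034,.1009)),("covR",(.6544,.1332,.1038))):print(n,proj("wrist",P,s).round(1))
E
```

```text
[[-0.001  0.937  0.35   0.59 ]
 [ 0.     0.35  -0.937  0.13 ]
 [-1.    -0.001 -0.001  0.251]
 [ 0.     0.     0.     1.   ]] [0.72219755 0.06556905 0.61883902]
[368.8 135.5] [361  89  17  97 319]
[302.1 110.1] [ 280   90   45   42 1434]
[420.8 149.5] [367  94  74  95 703]
[258.3 144.7] [ 239  128   40   35 1120]
[258.8 186.6] [241 173  37  28 811]
[292.9 203.6] [277 197  34  15 253]
[194.3 255. ] [ 137  198  111   77 3364]
[315.  260.4] [ 265  245  111   30 2901]
[189.6 306.8] [ 136  276  112   54 4701]
[318.4 319.3] [ 265  304  109   21 1050]
[251.7 355.9] [    0   339   512    45 17777]
rear [260.4 188.1]
d3 [260.5 146.6]
d4 [304.2 112.5]
covL [233.7 212.3]
covR [319.9 212.5]
```

View pics/w1.png

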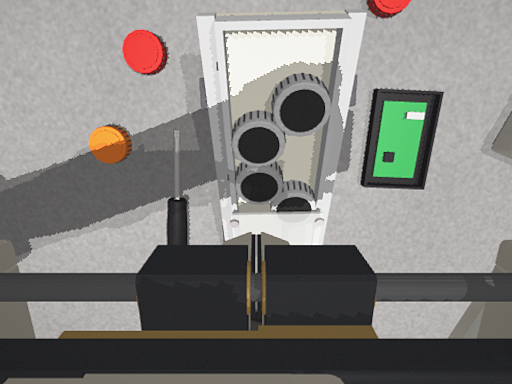

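The wrist view shows the rear dial at (259,187), d3 at (258,145), d4 at (302,110) and the cover edge at about row 211. All of these are within 2 px of prediction. Next I work out the slide frame and the approach.

```bash
python3 - <<'E'
from h import *
w=np.load("w1.npy");s={"position":w[:3],"tcp_rot":w[3:]}
obs={"rear":((275.1,190.5),(220.9,185.1),(258.8,186.6)),"d3":((290.4,179.6),(201,190),(258.3,144.7)),"d4":((307.9,180.2),(181.5,177.7),(302.1,110.1))}
psi=np.radians(111.0);t=np.radians(25);c,sn=np.cos(t),np.sin(t)
X=np.array([c*np.cos(psi),c*np.sin(psi),sn]);Y=np.array([-np.sin(psi),np.cos(psi),0]);Z=np.cross(X,Y)
A=np.c_[X,Y,Z]
Q={}
for k,v in obs.items():
    p,e=tri([ray("scene",v[0]),ray("top",v[1]),ray("wrist",v[2],s)]);Q[k]=p
    print(k,(p*1e3).round(1),(np.array(e)*1e3).round(1))
C=Q["rear"]
for k,p in Q.items(): print(k,"slide rel rear",(A.T@(p-C)*1e3).round(1))
O=C-A@np.array([.177,.0015,.021])
for l,q in(("covLedge wrist",(233,211)),("covR",(322,211))):
    print(l,(A.T@(plane(ray("wrist",q,s),O+Z*.0275,Z)-O)*1e3).round(1))
for l,q in(("top covL",(145+468/5,130+318/5)),("top covR",(145+402/5,130+118/5))):
    print(l,(A.T@(plane(ray("top",q),O+Z*.0275,Z)-O)*1e3).round(1))
pk=O+A@np.array([.022,0,.010]);print("O",O.round(4),"pickup",pk.round(4))
T=tcp(read_state());edge=T[:3,3]+T[:3,:3]@np.array([.025,0,-.0095])
print("to contact, tool mm",(T[:3,:3].T@(C-edge)*1e3).round(1))
print("yaw err deg",np.degrees(np.arctan2(*(A[:,1]@T[:3,:3])[[2,1]])).round(2), (A.T@T[:3,:3]).round(3))
E
```

```text
rear [590.7 138.2 112. ] [1.3 1.4 1. ]
d3 [576.3 175.3 130.8] [1.5 1.6 1.2]
d4 [597.3 212.  143.4] [1.6 1.6 1.3]
rear slide rel rear [0. 0. 0.]
d3 slide rel rear [44.   0.1  0.2]
d4 slide rel rear [ 73.5 -32.6   0.3]
covLedge wrist [153.8  26.6  27.5]
covR [152.9 -57.2  27.5]
top covL [150.4  27.5  27.5]
top covR [146.3 -59.9  27.5]
O [ 0.6464 -0.0028  0.0182] pickup [0.6407 0.0119 0.0366]
to contact, tool mm [114.3   3.4   2.3]
yaw err deg 179.34 [[-0.422 -0.011 -0.907]
 [ 0.001 -1.     0.012]
 [-0.907  0.004  0.422]]
```

Call:
{"op": "carry_out", "data": {"commands": [[255, 20, 3.4, 6.1, -0.6], [255, 20, 0, 0, 0], [255, 20, 0, 0, 0], [255, 16, 0, 0, 0], [255, 14, 0, 0, 0], [255, 10, 0, 0, 0], [255, 6, 0, 0, 0], [255, 0, 0, 0, 0]]}}

```text
clock: 4.45
position: [0.5955, 0.1259, 0.1456]
tcp_rot: [0.4, 0.583, -0.4, 0.583]
contact_force: [-0.1, -0.2, 0.4]
opening: 0.0008
```

```bash
cat > st.py <<'E'
from h import *
# edge position and force in slide frame (about rear dial inlay at start)
psi=np.radians(111.0);t=np.radians(25);c,sn=np.cos(t),np.sin(t)
X=np.array([c*np.cos(psi),c*np.sin(psi),sn]);Y=np.array([-np.sin(psi),np.cos(psi),0]);Z=np.cross(X,Y);A=np.c_[X,Y,Z]
C=np.array([.5907,.1382,.112]);O=C-A@np.array([.177,.0015,.021])
if __name__=="__main__":
    s=read_state();T=tcp(s);e=T[:3,3]+T[:3,:3]@np.array([.025,0,-.0095])
    print(s["clock"],"edge-C slide",(A.T@(e-C)*1e3).round(2),"F slide",(A.T@s["contact_force"]).round(2))
E
python3 st.py
python3 - <<'E'
from h import *
im=cams.read_camera("wrist");a=cams.read_camera("scene")
cv2.imwrite("pics/c2.png",np.hstack([cv2.resize(im[110:290,140:380],(480,360)),cv2.resize(a[155:245,240:320],(320,360),interpolation=cv2.INTER_CUBIC)]))
E
```

```text
4.45 edge-C slide [ 0.22 -0.06  9.36] F slide [0.02 0.2  0.47]
```

View pics/c2.png

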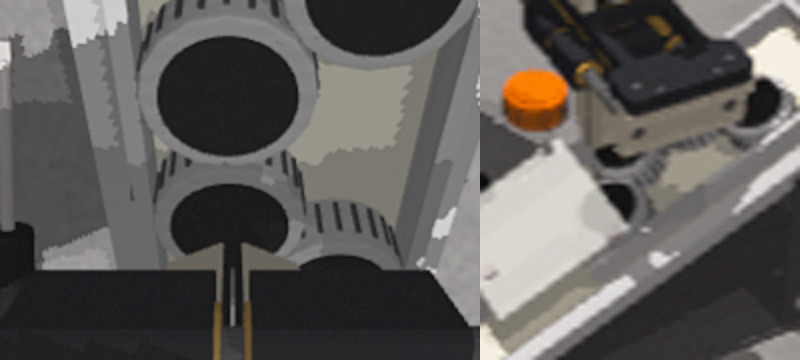

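The fingertips stand centred over the rear dial, about 9 mm off it and clear of the cover. Now the slow touch-down along the bed normal.

Call:
{"op": "carry_out", "data": {"commands": [[255, 0.63, 0, -0.3, 0], [255, 0.63, 0, -0.3, 0], [255, 0.63, 0, -0.3, 0], [255, 0.63, 0, -0.3, 0], [255, 0.63, 0, -0.3, 0], [255, 0.63, 0, -0.3, 0], [255, 0.63, 0, -0.3, 0], [255, 0.63, 0, -0.3, 0], [255, 0.63, 0, -0.3, 0]]}}

```text
clock: 5.68
position: [0.5946, 0.1284, 0.14]
tcp_rot: [0.4, 0.583, -0.4, 0.583]
contact_force: [0.2, 0.3, -0.2]
opening: 0.0005
```

Call:
{"op": "carry_out", "data": {"commands": [[255, 0.36, 0, -0.17, 0], [255, 0.36, 0, -0.17, 0], [255, 0.36, 0, -0.17, 0]]}}

```text
clock: 6.05
position: [0.5945, 0.1288, 0.1391]
tcp_rot: [0.4, 0.583, -0.4, 0.583]
contact_force: [-0.7, -1.0, 1.1]
opening: 0.0004
```

```bash
python3 st.py
```

```text
6.05 edge-C slide [ 0.3  -0.14  2.2 ] F slide [-0.16  1.    1.28]
```

Call:
{"op": "carry_out", "data": {"commands": [[255, 0.27, 0, -0.13, 0], [255, 0.27, 0, -0.13, 0]]}}

```text
clock: 6.3
position: [0.5945, 0.1289, 0.1388]
tcp_rot: [0.4, 0.583, -0.4, 0.583]
contact_force: [-0.2, -2.2, 5.8]
opening: 0.0004
```

Call:
{"op": "carry_out", "data": {"commands": [[255, 0.27, 0, -0.13, 0], [255, 0, 0, 0, 0]]}}

```text
clock: 6.55
position: [0.5946, 0.1289, 0.1388]
tcp_rot: [0.4, 0.583, -0.4, 0.584]
contact_force: [-0.7, -2.0, 6.1]
opening: 0.0006
```

Contact holds at about 6.4 N, nearly along the bed normal. Drawing it back.

Call:
{"op": "carry_out", "data": {"commands": [[255, -0.21, 0, -0.45, 0], [255, -0.32, 0, -0.68, 0], [255, -0.32, 0, -0.68, 0], [255, -0.32, 0, -0.68, 0]]}}

```text
clock: 7.05
position: [0.5942, 0.1308, 0.1396]
tcp_rot: [0.4, 0.583, -0.4, 0.584]
contact_force: [1.8, -5.2, 5.7]
opening: 0.0006
```

```bash
python3 st.py
```

```text
7.05 edge-C slide [ 2.26 -0.57  1.81] F slide [-2.59  0.2   7.45]
```

Call:
{"op": "carry_out", "data": {"commands": [[255, -0.32, 0, -0.68, 0], [255, -0.32, 0, -0.68, 0], [255, -0.32, 0, -0.68, 0], [255, -0.32, 0, -0.68, 0]]}}

```text
clock: 7.55
position: [0.5932, 0.1335, 0.141]
tcp_rot: [0.4, 0.583, -0.4, 0.584]
contact_force: [1.8, -4.6, 4.8]
opening: 0.001
```

```bash
python3 st.py
```

```text
7.55 edge-C slide [ 5.52 -0.65  1.81] F slide [-2.4  -0.05  6.47]
```

Call:
{"op": "carry_out", "data": {"commands": [[255, -0.32, 0, -0.68, 0], [255, -0.32, 0, -0.68, 0], [255, -0.32, 0, -0.68, 0], [255, -0.32, 0, -0.68, 0], [255, -0.21, 0, -0.45, 0], [255, 0, 0, 0, 0]]}}

```text
clock: 8.3
position: [0.592, 0.1366, 0.1425]
tcp_rot: [0.4, 0.583, -0.4, 0.584]
contact_force: [1.8, -5.4, 5.5]
opening: 0.0005
```

```bash
python3 st.py; python3 - <<'E'
from h import *
im=cams.read_camera("wrist");a=cams.read_camera("scene")
cv2.imwrite("pics/c3.png",np.hstack([cv2.resize(im[110:290,140:380],(480,360)),cv2.resize(a[170:260,215:295],(320,360),interpolation=cv2.INTER_CUBIC)]))
E
```

```text
8.3 edge-C slide [ 9.12 -0.65  1.8 ] F slide [-2.88  0.25  7.39]
```

View pics/c3.png

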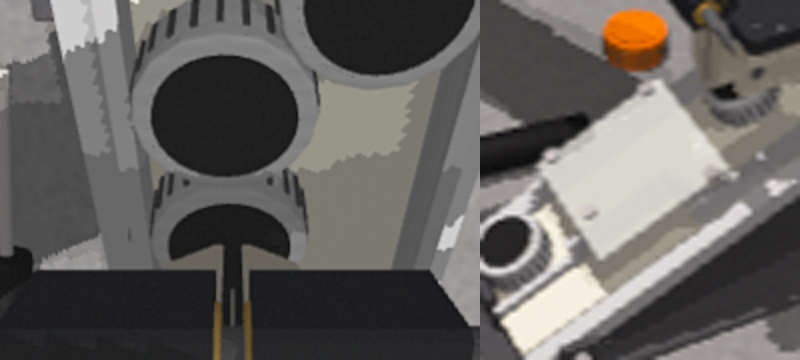

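The caught dial has run down to the pick-up place (scene crop about 510,240) and the rear one is held. Letting go.

Call:
{"op": "carry_out", "data": {"commands": [[255, -1.8, 0, 0.85, 0], [255, -6, 0, 1, 0], [255, -20, 0, 0, 0], [255, -30, 0, 0, 0], [255, -30, 0, 0, 0], [100, -20, 0, 0, 0], [100, 0, 0, 0, 0], [100, 0, 0, 0, 0], [100, 0, 0, 0, 0], [100, 0, 0, 0, 0]]}}

```text
clock: 9.65
position: [0.5915, 0.1352, 0.249]
tcp_rot: [0.399, 0.584, -0.4, 0.583]
contact_force: [0.6, -0.4, -0.3]
opening: 0.0457
```

```bash
python3 - <<'E'
from st import *
s=read_state();T=tcp(s);a=cams.read_camera("scene");b=cams.read_camera("top");cv2.imwrite("pics/s4.png",a);cv2.imwrite("pics/t4.png",b)
for n,im,roi in(("scene",a,(190,170,330,260)),("top",b,(150,120,320,220))):
    m=(im.max(2)<45).astype(np.uint8);k,l,st,ce=cv2.connectedComponentsWithStats(m)
    for i in range(1,k):
        x,y=ce[i]
        if roi[0]<x<roi[2] and roi[1]<y<roi[3] and 25<st[i,4]<900:
            print(n,ce[i].round(1),st[i],"slide",(A.T@(plane(ray(n,ce[i]),O+Z*.021,Z)-O)*1e3).round(1))
cv2.imwrite("pics/c4.png",np.hstack([cv2.resize(a[170:260,200:300],(400,360),interpolation=cv2.INTER_CUBIC),cv2.resize(b[130:220,200:300],(400,360),interpolation=cv2.INTER_CUBIC)]))
E
```

```text
scene [224.  206.1] [210 198  32  17 248] slide [56.6 56.8 21. ]
scene [293.4 227.6] [245 200  77  57 804] slide [ 156.6 -116.1   21. ]
scene [220.6 229.8] [215 225  12  11  96] slide [20.4  0.2 21. ]
top [205.7 163.1] [188 152  34  19 162] slide [192.3 -51.   21. ]
```

View pics/c4.png

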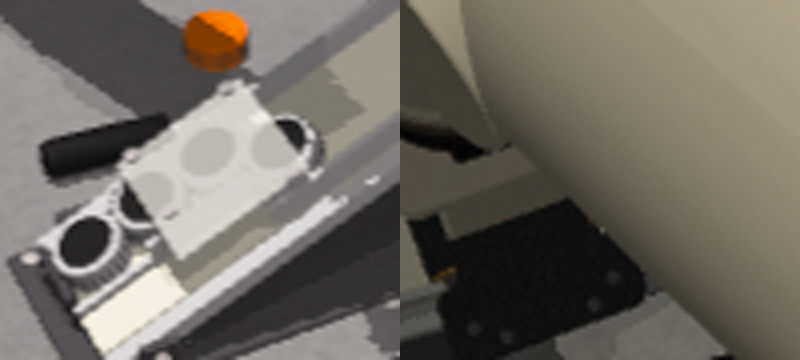

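The jam is clear: one dial is at the pick-up place, two are behind it under the cover, and the fourth is in the mouth. Moving over the pick-up place.

Call:
{"op": "carry_out", "data": {"commands": [[100, 0, 0.5, 30, 0], [100, 0, 0.5, 40, 0], [100, 10, 0.5, 40, 0], [100, 25, 0, 20, 0], [100, 25, 0, 0, 0], [100, 0, 0, 0, 0]]}}

```text
clock: 10.5
position: [0.638, 0.0149, 0.1866]
tcp_rot: [0.398, 0.585, -0.4, 0.582]
contact_force: [-0.1, 0.2, -0.0]
opening: 0.0554
```

```bash
python3 - <<'E'
from st import *
s=read_state();im=cams.read_camera("wrist");T=tcp(s);cv2.imwrite("pics/w5.png",im)
np.save("w5.npy",np.r_[s["position"],s["tcp_rot"]])
e=O+A@np.array([.022,0,.021]);print("expected px",proj("wrist",e,s))
m=(im.max(2)<45).astype(np.uint8);k,l,st,ce=cv2.connectedComponentsWithStats(m)
for i in range(1,k):
    if 300<st[i,4]<6000:
        p,er=tri([ray("scene",(220.6,229.8)),ray("wrist",ce[i],s)])
        print(ce[i].round(1),st[i],"slide",(A.T@(p-O)*1e3).round(1),np.round(er,4),"plane",(A.T@(plane(ray("wrist",ce[i],s),O+Z*.021,Z)-O)*1e3).round(1))
print(s["position"],s["opening"],s["clock"])
E
```

```text
expected px [258.13988197 203.89093813]
[406.8  44.5] [392   0  79  81 514] slide [ 97.7 -68.2  71.7] [0.0729 0.0729] plane [159.  -92.8  21. ]
[479.6  36.1] [465   0  32  77 910] slide [104.3 -88.6  97.3] [0.0764 0.0764] plane [ 164.  -136.2   21. ]
[148.2 139. ] [ 135   90   27   90 1943] slide [   2.3  145.3 -133.2] [0.0042 0.0042] plane [89.9 86.3 21. ]
[258.7 200. ] [241 190  36  27 482] slide [21.6  0.7 17.9] [0.0022 0.0022] plane [26.9 -0.5 21. ]
[254.8 258.7] [ 186  235  141   38 1749] slide [13.5 -9.8 57.8] [0.0198 0.0198] plane [-59.7   3.1  21. ]
[409.2 281. ] [ 345  246  142   84 4928] slide [ 35.1 -95.7 118.5] [0.007 0.007] plane [-100.5 -179.8   21. ]
[0.63796193 0.01489274 0.186588  ] 0.05542317028392446 10.5
```

View pics/w5.png

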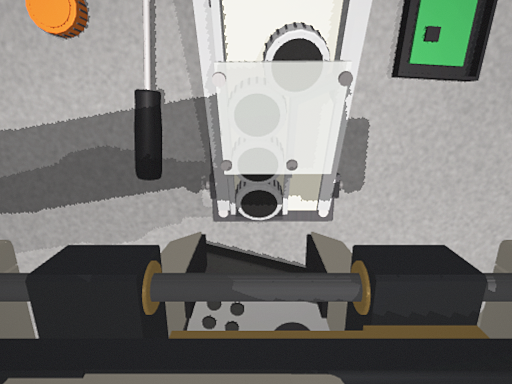

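The dial lies at about (259,203), within 1 px of the predicted (258,204), so the pick-up estimate holds. The fingers straddle it inside the outer plates. Touch-down put the surface about 1.8 mm higher than the cameras did, and I use that. Descending.

Call:
{"op": "carry_out", "data": {"commands": [[100, 20, 1.4, 7.3, 0], [100, 30, 0, 0, 0], [100, 30, 0, 0, 0], [100, 18, 0, 0, 0], [100, 10, 0, 0, 0], [100, 4, 0, 0, 0], [100, 0, 0, 0, 0]]}}

```text
clock: 11.42
position: [0.6446, 0.0085, 0.0785]
tcp_rot: [0.4, 0.583, -0.399, 0.584]
contact_force: [-0.3, -0.4, 0.4]
opening: 0.0559
```

Call:
{"op": "carry_out", "data": {"commands": [[100, 2, 0, 0, 0], [100, 2, 0, 0, 0], [100, 2, 0, 0, 0], [100, 1.5, 0, 0, 0], [100, 1.5, 0, 0, 0], [100, 0, 0, 0, 0]]}}

```text
clock: 12.18
position: [0.644, 0.0083, 0.0687]
tcp_rot: [0.4, 0.583, -0.4, 0.583]
contact_force: [0.3, -0.2, -0.0]
opening: 0.0561
```

```bash
python3 - <<'E'
from st import *
s=read_state();T=tcp(s);e=T[:3,3]+T[:3,:3]@np.array([.025,0,0])
print(s["clock"],"tip centre rel pickup (contact-corrected): tool mm",(T[:3,:3].T@(e-(O+A@np.array([.022,0,.0118])))*1e3).round(1),s["contact_force"].round(1))
a=cams.read_camera("scene");cv2.imwrite("pics/s6.png",cv2.resize(a[185:265,180:287],(800,600),interpolation=cv2.INTER_CUBIC))
E
```

```text
12.175 tip centre rel pickup (contact-corrected): tool mm [-5.6  1.7  3.8] [ 0.3 -0.2 -0. ]
```

View pics/s6.png

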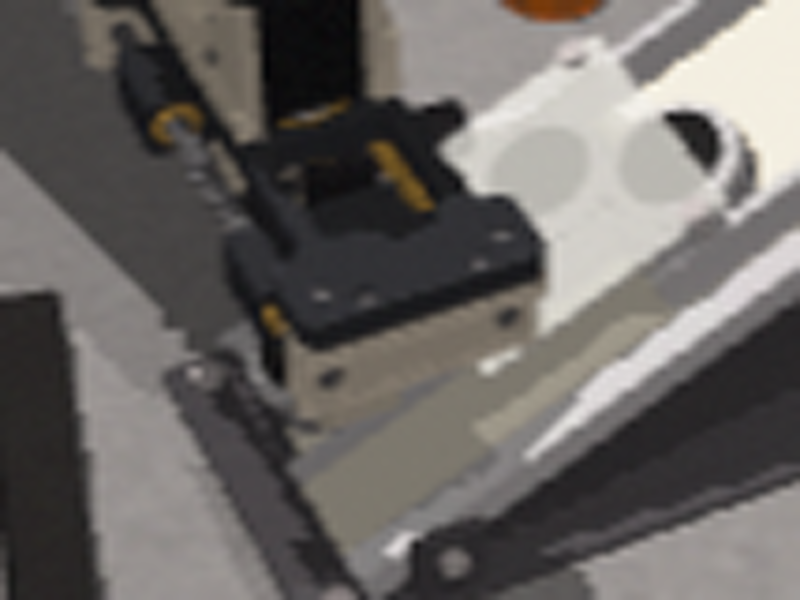

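Call:
{"op": "carry_out", "data": {"commands": [[100, 1, -1.2, 0, 0], [100, 1, 0, 0, 0], [100, 1, 0, 0, 0], [100, 1, 0, 0, 0], [100, 1, 0, 0, 0], [100, 0, 0, 0, 0]], "force": 8}}

```text
clock: 12.98
position: [0.643, 0.0079, 0.0638]
tcp_rot: [0.4, 0.583, -0.4, 0.583]
contact_force: [0.1, -0.8, -0.3]
opening: 0.056
```

Call:
{"op": "carry_out", "data": {"commands": [[125, 0, 0, 0, 0], [140, 0, 0, 0, 0], [160, 0, 0, 0, 0], [200, 0, 0, 0, 0], [200, 0, 0, 0, 0], [200, 0, 0, 0, 0]]}}

```text
clock: 13.72
position: [0.6431, 0.0079, 0.064]
tcp_rot: [0.4, 0.583, -0.4, 0.583]
contact_force: [-0.3, 0.4, 0.2]
opening: 0.0436
```

The grip is on the dial, with an opening of 43.6 mm. Lifting square off the bed, then up.

Call:
{"op": "carry_out", "data": {"commands": [[200, -1.8, 0, 0.85, 0], [200, -3.6, 0, 1.7, 0], [200, -4.5, 0, 2.1, 0], [200, -4.5, 0, 2.1, 0], [200, -6, 0, 2.8, 0], [200, -10, 0, 4, 0], [200, -20, 0, 0, 0], [200, -20, 0, 0, 0], [200, 0, 0, 0, 0]], "force": 8}}

```text
clock: 14.85
position: [0.6495, -0.0041, 0.1373]
tcp_rot: [0.401, 0.582, -0.399, 0.585]
contact_force: [0.9, -0.0, -0.4]
opening: 0.0436
```

```bash
python3 - <<'E'
from st import *
s=read_state();T=tcp(s)
print(T.round(3),s["clock"],s["opening"])
a=cams.read_camera("scene");im=cams.read_camera("wrist");cv2.imwrite("pics/s7.png",a);cv2.imwrite("pics/w7.png",im)
# seat: brass+dark seen from wrist
h=cv2.cvtColor(im,cv2.COLOR_BGR2HSV);m=cv2.inRange(h,(10,120,120),(30,255,255))
k,l,st,ce=cv2.connectedComponentsWithStats(m);print([(ce[i].round(1),st[i].tolist()) for i in range(1,k) if st[i,4]>5])
seat=np.array([.7411,-.1358,.0223]);print("seat px",proj("wrist",seat,s))
print("tool vec grip->seat mm",(T[:3,:3].T@(seat-T[:3,3])*1e3).round(1))
cv2.imwrite("pics/c7.png",np.hstack([cv2.resize(a[150:270,180:310],(455,420),interpolation=cv2.INTER_CUBIC),cv2.resize(im[180:300,206:306],(345,420))]))
E
```

```text
[[ 0.005  0.932  0.361  0.65 ]
 [ 0.     0.361 -0.932 -0.004]
 [-1.     0.004  0.002  0.137]
 [ 0.     0.     0.     1.   ]] 14.85 0.043574459254070025
[(array([167.3, 292.2]), [165, 270, 6, 44, 107]), (array([344.3, 293.1]), [342, 270, 5, 44, 110])]
seat px [293.52153383 353.78411876]
tool vec grip->seat mm [115.4  37.3 155.7]
```

View pics/c7.png

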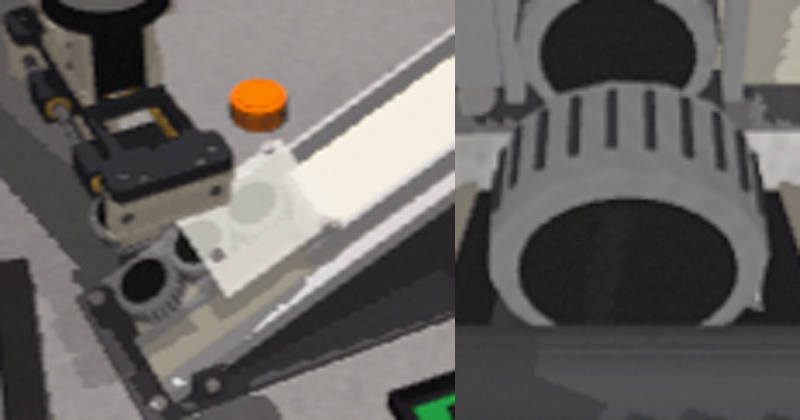

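The dial is held, still tilted about 25° as expected, and the others have moved down one place. I go just past the seat so the wrist camera can look back at it before placing.

Call:
{"op": "carry_out", "data": {"commands": [[200, 0, 7.3, 35, 0], [200, 0, 10, 45, 0], [200, 0, 10, 45, 0], [200, 0, 10, 45, 0], [200, 0, 0, 25, 0], [200, 0, 0, 0, 0]]}}

```text
clock: 15.7
position: [0.7526, -0.1763, 0.1324]
tcp_rot: [0.4, 0.583, -0.402, 0.582]
contact_force: [0.7, 0.3, -0.3]
opening: 0.0434
```

```bash
cat > seat.py <<'E'
from h import *
import sys
s=read_state();im=cams.read_camera("wrist");cv2.imwrite("pics/"+sys.argv[1]+".png",im);np.save(sys.argv[1]+".npy",np.r_[s["position"],s["tcp_rot"]])
h=cv2.cvtColor(im,cv2.COLOR_BGR2HSV);m=cv2.inRange(h,(10,90,90),(32,255,255))
k,l,st,ce=cv2.connectedComponentsWithStats(m)
print("pred",proj("wrist",(.7411,-.1358,.0223),s).round(1),s["clock"],s["opening"],s["position"].round(4))
for i in range(1,k):
    if st[i,4]>5 and ce[i][1]<260: print("brass",ce[i].round(1),st[i].tolist(),plane(ray("wrist",ce[i],s),(0,0,.022),(0,0,1)).round(4))
m=(im.max(2)<45).astype(np.uint8);k,l,st,ce=cv2.connectedComponentsWithStats(m)
for i in range(1,k):
    if st[i,4]>300 and ce[i][1]<260: print("dark",ce[i].round(1),st[i].tolist(),plane(ray("wrist",ce[i],s),(0,0,.022),(0,0,1)).round(4))
E
python3 seat.py w8
```

```text
pred [260.8 153.8] 15.7 0.043431109148374135 [ 0.7526 -0.1763  0.1324]
brass [258.3 152.2] [253, 147, 12, 11, 102] [ 0.7388 -0.1353  0.022 ]
dark [291.3 110.8] [198, 58, 166, 160, 579] [ 0.7509 -0.0973  0.022 ]
dark [257.4 172.8] [234, 166, 49, 15, 444] [ 0.7441 -0.1509  0.022 ]
dark [256.3 255.1] [225, 237, 62, 35, 926] [ 0.7693 -0.2192  0.022 ]
```

The brass dot seen from near gives the seat at about (739–740, -135.5, 22), against (741, -136, 22) before, which agrees. Moving over it.

Call:
{"op": "carry_out", "data": {"commands": [[200, 0, 2.9, -20.9, 0], [200, 15, 0, -20, 0], [200, 20, 0, 0, 0], [200, 12, 0, 0, 0], [200, 6, 0, 0, 0], [200, 3, 0, 0, 0], [200, 0, 0, 0, 0]]}}

```text
clock: 16.62
position: [0.7412, -0.1344, 0.0784]
tcp_rot: [0.4, 0.583, -0.4, 0.583]
contact_force: [-0.3, -0.5, -1.2]
opening: 0.0437
```

```bash
python3 - <<'E'
from h import *
s=read_state();T=tcp(s);print(T.round(4)[:3,3],(T[:3,:3].T@(np.array([.740,-.1358,.022])-T[:3,3])*1e3).round(1),s["contact_force"].round(1))
a=cams.read_camera("scene");im=cams.read_camera("wrist");cv2.imwrite("pics/s9.png",a);cv2.imwrite("pics/w9.png",im)
E
```

```text
[ 0.7412 -0.1344  0.0784] [56.4 -1.7  0.8] [-0.3 -0.5 -1.2]
```

Call:
{"op": "carry_out", "data": {"commands": [[200, 0, -1.7, 2.2, 0], [200, 2, 0, 0, 0], [200, 2, 0, 0, 0], [200, 2, 0, 0, 0], [200, 1, 0, 0, 0], [200, 1, 0, 0, 0], [200, 0, 0, 0, 0]], "force": 5}}

```text
clock: 17.6
position: [0.7402, -0.1366, 0.0702]
tcp_rot: [0.4, 0.583, -0.4, 0.583]
contact_force: [0.2, -0.2, -0.4]
opening: 0.0437
```

Call:
{"op": "carry_out", "data": {"commands": [[200, 0.7, 0, 0, 0], [200, 0.7, 0, 0, 0], [200, 0.7, 0, 0, 0], [200, 0.7, 0, 0, 0], [200, 0, 0, 0, 0]]}}

```text
clock: 18.23
position: [0.7402, -0.1366, 0.0674]
tcp_rot: [0.4, 0.583, -0.4, 0.583]
contact_force: [0.2, 0.6, -0.3]
opening: 0.0438
```

```bash
cat > ps.py <<'E'
from h import *
s=read_state();T=tcp(s);print(s["clock"],T.round(4)[:3,3],(T[:3,:3].T@(np.array([.740,-.1358,.022])-T[:3,3])*1e3).round(1),"Ftool",(T[:3,:3].T@s["contact_force"]).round(1),s["opening"])
E
python3 ps.py
```

```text
18.225 [ 0.7402 -0.1366  0.0674] [45.4  0.1 -0.8] Ftool [ 0.3  0.4 -0.5] 0.043757091558927395
```

Contact is expected near 66 mm. Continuing slowly.

Call:
{"op": "carry_out", "data": {"commands": [[200, 0.6, 0, 0, 0], [200, 0.6, 0, 0, 0], [200, 0.6, 0, 0, 0], [200, 0.6, 0, 0, 0], [200, 0, 0, 0, 0]]}}

```text
clock: 18.85
position: [0.7404, -0.1365, 0.0652]
tcp_rot: [0.4, 0.583, -0.4, 0.583]
contact_force: [-0.6, 0.0, -0.4]
opening: 0.0438
```

Call:
{"op": "carry_out", "data": {"commands": [[200, 0.6, 0, 0, 0], [200, 0.6, 0, 0, 0], [200, 0.6, 0, 0, 0], [200, 0, 0, 0, 0]]}}

```text
clock: 19.35
position: [0.7402, -0.1367, 0.0632]
tcp_rot: [0.4, 0.583, -0.4, 0.583]
contact_force: [0.2, 0.3, -1.0]
opening: 0.0439
```

```bash
cat > tilt.py <<'E'
from h import *
import sys
def meas(im):
    m=(im[190:330,200:312].max(2)<45).astype(np.uint8);k,l,st,ce=cv2.connectedComponentsWithStats(m)
    return [(st[i]+[200,190,0,0,0]).tolist() for i in range(1,k) if st[i,4]>200]
for n in sys.argv[1:]: print(n,meas(cv2.imread(f"pics/{n}.png")))
im=cams.read_camera("wrist");print("now",meas(im));cv2.imwrite("pics/wn.png",im)
# predicted inlay upper edge rows (tool frame) for tilt 25 and 0 with pivot as planned
for t in(25,15,5,0):
    a=np.radians(t);zx=np.array([-np.cos(a),0,np.sin(a)]);xx=np.array([-np.sin(a),0,-np.cos(a)])
    piv=np.array([21,0,-1.4]);c=piv-5*zx;e=c+11*zx+17*xx;f=c+11*zx-17*xx
    M=np.array(cams.calibration("wrist")["mount"]);F=192/np.tan(np.radians(63.7148/2))
    r=[]
    for p in(e,f,c+10*zx+22*xx,c-10*zx+22*xx):
        q=M[:3,:3].T@(p/1e3-M[:3,3]);r.append(round(198.17+F*q[1]/q[2],1))
    print(t,"inlay up edge,low edge, top rim, bottom rim rows",r)
E
python3 tilt.py w7 w8 w9; python3 ps.py
```

```text
w7 [[231, 190, 45, 16, 598], [286, 231, 26, 42, 408], [200, 235, 19, 38, 364], [225, 237, 63, 36, 1877]]
w8 [[201, 235, 16, 38, 285], [296, 235, 16, 38, 289], [225, 237, 62, 35, 926]]
w9 [[217, 198, 58, 31, 250], [201, 235, 17, 38, 288], [296, 235, 16, 38, 291], [225, 237, 62, 35, 750]]
now [[225, 232, 62, 40, 464], [201, 235, 16, 37, 282], [295, 235, 17, 37, 294]]
25 inlay up edge,low edge, top rim, bottom rim rows [np.float64(240.1), np.float64(279.5), np.float64(231.7), np.float64(203.9)]
15 inlay up edge,low edge, top rim, bottom rim rows [np.float64(234.4), np.float64(282.5), np.float64(225.2), np.float64(203.4)]
5 inlay up edge,low edge, top rim, bottom rim rows [np.float64(229.4), np.float64(284.8), np.float64(219.7), np.float64(204.4)]
0 inlay up edge,low edge, top rim, bottom rim rows [np.float64(227.3), np.float64(285.6), np.float64(217.4), np.float64(205.4)]
19.4 [ 0.7402 -0.1367  0.0632] [41.2  0.1 -0.9] Ftool [ 1.6  0.1 -0.6] 0.043456772360412656
```

The inlay's upper edge has moved from row 237 to 232, so the dial is levelling in the grip, now at about 15°. Continuing down.

Call:
{"op": "carry_out", "data": {"commands": [[200, 0.6, 0, 0, 0], [200, 0.6, 0, 0, 0], [200, 0.6, 0, 0, 0], [200, 0.6, 0, 0, 0], [200, 0, 0, 0, 0]]}}

```text
clock: 20.02
position: [0.7404, -0.1367, 0.0612]
tcp_rot: [0.4, 0.583, -0.4, 0.583]
contact_force: [-1.3, -0.8, 1.7]
opening: 0.0438
```

```bash
python3 tilt.py | head -1; python3 ps.py
```

```text
now [[225, 229, 62, 43, 359], [201, 235, 16, 37, 283], [295, 235, 17, 37, 284]]
20.075 [ 0.7404 -0.1367  0.0612] [39.2 -0.1 -1. ] Ftool [-1.4 -1.5 -0.5] 0.043577292187920884
```

Call:
{"op": "carry_out", "data": {"commands": [[200, 0.5, 0, 0, 0], [200, 0.5, 0, 0, 0], [200, 0.5, 0, 0, 0], [200, 0, 0, 0, 0]]}}

```text
clock: 20.58
position: [0.74, -0.1365, 0.0589]
tcp_rot: [0.4, 0.584, -0.4, 0.583]
contact_force: [-0.5, 0.6, -0.8]
opening: 0.0438
```

Call:
{"op": "carry_out", "data": {"commands": [[200, 0.4, 0, 0, 0], [200, 0.4, 0, 0, 0], [200, 0, 0, 0, 0]]}}

```text
clock: 20.95
position: [0.7402, -0.1366, 0.0585]
tcp_rot: [0.4, 0.583, -0.4, 0.583]
contact_force: [1.5, -0.5, -0.1]
opening: 0.0435
```

```bash
python3 tilt.py | head -1; python3 ps.py
```

```text
now [[201, 215, 26, 57, 315], [225, 226, 62, 46, 301], [295, 235, 17, 37, 282]]
21.0 [ 0.7403 -0.1366  0.0586] [36.6  0.1 -0.8] Ftool [0.7 0.3 0. ] 0.04343492638506572
```

Call:
{"op": "carry_out", "data": {"commands": [[200, 0.4, 0, 0, 0], [200, 0.4, 0, 0, 0], [200, 0, 0, 0, 0]]}}

```text
clock: 21.38
position: [0.7403, -0.1366, 0.0579]
tcp_rot: [0.4, 0.583, -0.4, 0.583]
contact_force: [-0.3, 0.5, 0.4]
opening: 0.0434
```

Call:
{"op": "carry_out", "data": {"commands": [[200, 0.3, 0, 0, 0], [200, 0.3, 0, 0, 0], [200, 0, 0, 0, 0]]}}

```text
clock: 21.75
position: [0.7404, -0.1366, 0.0577]
tcp_rot: [0.4, 0.583, -0.4, 0.583]
contact_force: [-1.0, 0.6, 3.9]
opening: 0.0437
```

```bash
python3 tilt.py | head -1; python3 ps.py
```

```text
now [[201, 212, 30, 60, 333], [225, 225, 63, 47, 260], [295, 235, 17, 37, 284]]
21.8 [ 0.7404 -0.1366  0.0576] [35.6 -0.1 -0.9] Ftool [-3.6 -0.3 -0.3] 0.04369780894860625
```

The force is rising at a TCP height of 57.6 mm (58 predicted for fully home). A small extra press, then release and look.

Call:
{"op": "carry_out", "data": {"commands": [[200, 0.2, 0, 0, 0], [200, 0.2, 0, 0, 0], [200, 0, 0, 0, 0]]}}

```text
clock: 22.18
position: [0.7404, -0.1367, 0.0569]
tcp_rot: [0.4, 0.583, -0.4, 0.583]
contact_force: [0.5, -0.1, 3.3]
opening: 0.044
```

Call:
{"op": "carry_out", "data": {"commands": [[120, 0, 0, 0, 0], [110, 0, 0, 0, 0], [90, 0, 0, 0, 0], [80, -2, 0, 0, 0], [80, -10, 0, 0, 0], [80, -25, 0, 0, 0], [80, -30, 0, 20, 0], [80, 0, 0, 25, 0], [80, 0, 0, 0, 0]]}}

```text
clock: 23.3
position: [0.7574, -0.1818, 0.1261]
tcp_rot: [0.401, 0.581, -0.401, 0.584]
contact_force: [0.3, 0.0, -0.5]
opening: 0.0631
```

```bash
python3 - <<'E'
from h import *
s=read_state();im=cams.read_camera("wrist");cv2.imwrite("pics/w10.png",im);a=cams.read_camera("scene")
np.save("w10.npy",np.r_[s["position"],s["tcp_rot"]])
print(s["clock"],s["position"],proj("wrist",(.74,-.1358,.043),s))
u,v=proj("wrist",(.74,-.1358,.043),s).astype(int);u0=max(u-70,0);v0=max(v-60,0)
cv2.imwrite("pics/c10.png",np.hstack([cv2.resize(im[v0:v0+120,u0:u0+140],(490,420)),cv2.resize(a[225:315,115:180],(303,420),interpolation=cv2.INTER_CUBIC)]))
ss=[];
for n,i in(("wrist",im),("scene",a)):
    m=(i.max(2)<45).astype(np.uint8);k,l,st,ce=cv2.connectedComponentsWithStats(m);q=proj(n,(.74,-.1358,.043),s)
    for j in range(1,k):
        if np.hypot(*(ce[j]-q))<15 and st[j,4]>50:
            print(n,ce[j].round(1),q.round(1),st[j]);ss.append(ray(n,ce[j],s))
            cn=cv2.findContours((l==j).astype(np.uint8),0,1)[0][0];print(cv2.fitEllipse(cn))
if len(ss)==2:print("inlay centre",tri(ss))
E
```

```text
23.3 [ 0.75743044 -0.18183933  0.1261183 ] [255.70369563 148.79491206]
scene [148.3 257.8] [155.3 266.4] [  91  183  105  126 3324]
((146.0027313232422, 253.11758422851562), (80.86445617675781, 122.8977279663086), 152.82373046875)
scene [155.3 267.4] [155.3 266.4] [148 262  15  12 137]
((155.26016235351562, 267.41802978515625), (10.591349601745605, 14.4380521774292), 72.43692779541016)
inlay centre (array([1.41972175, 0.01939105, 0.80607394]), [np.float64(2.7966275570740974e-15), np.float64(2.871322738139936e-15)])
```

View pics/c10.png

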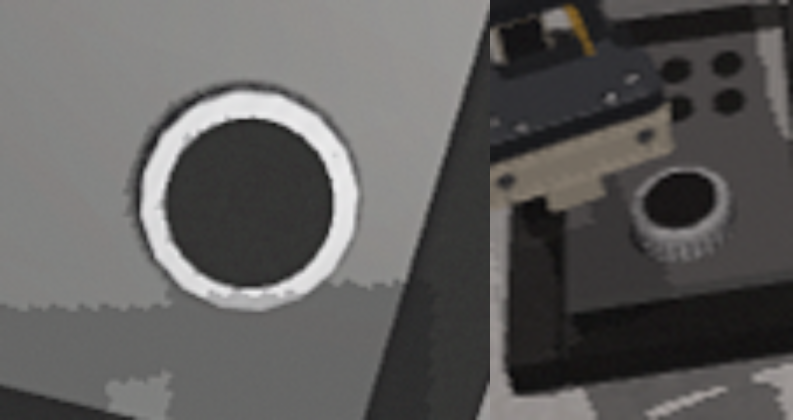

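The wrist crop shows the dial round and centred, with the thin dark seat ring around it. The scene view shows it standing upright. Now a numerical check of flatness and height.

```bash
python3 - <<'E'
from h import *
w=np.load("w10.npy");s={"position":w[:3],"tcp_rot":w[3:]};im=cv2.imread("pics/w10.png")
m=(im.max(2)<75).astype(np.uint8);k,l,st,ce=cv2.connectedComponentsWithStats(m);j=l[146,256]
print(ce[j],st[j]);cn=max(cv2.findContours((l==j).astype(np.uint8),0,1)[0],key=len)[:,0].astype(float)
# flat test: inlay rim cast to plane z=.043 must be a 34 mm circle
P=np.array([plane(ray("wrist",p,s),(0,0,.043),(0,0,1))[:2] for p in cn])*1e3
print("rim on plane:",cv2.fitEllipse(P.astype(np.float32)))
p,e=tri([ray("wrist",ce[j],s),ray("scene",(155.3,267.4))]);print("inlay centre",p,e)
a=cams.read_camera("scene");m=(a[258:278,144:168].max(2)<45).astype(np.uint8)
d=ray("scene",(155.3,267.4))[1];print("flat ratio scene",abs(d[2]),"seen",10.59/14.44)
E
```

```text
[255.85315466 145.56728085] [ 232  122   48   48 1791]
rim on plane: ((739.43212890625, -134.0111541748047), (32.25599670410156, 32.39462661743164), 39.130271911621094)
inlay centre [ 0.73958357 -0.13525601  0.03929344] [np.float64(0.0011407809371595174), np.float64(0.0011407809371595345)]
flat ratio scene 0.7396061024874011 seen 0.7333795013850416
```

Call:
{"op": "carry_out", "data": {"commands": [[80, -30, 0, 0, 0], [80, -30, 0, 0, 0], [80, 0, 0, 0, 0]]}}

```text
clock: 23.82
position: [0.7578, -0.1763, 0.1871]
tcp_rot: [0.4, 0.583, -0.398, 0.585]
contact_force: [-0.0, 1.0, -0.4]
opening: 0.0631
```

```bash
python3 - <<'E'
from bench import arm,read_state
s=read_state();print(s["clock"],s["contact_force"].round(1));print(arm.hand_in())
E
```

```text
23.825 [-0.   1.  -0.4]
the job is handed in; nothing more can be done
None
```

The jam is cleared and the leading dial is in the controller seat; I handed the job in at 23.8 s with the robot touching nothing.

- **Clearing the jam:** I touched down slowly on the rear dial and drew it back about 9 mm. The normal force read about 6 to 8 N. The caught dial ran down to the pick-up place, and after I let go the other three followed in line.
- **Placing the dial:** I gripped the leading dial at its sides, lowered it until it levelled itself in the seat, released it and withdrew. Floor contact came at a TCP height of 57.6 mm, against 58 mm predicted for fully home. The contact force there was about 4 N.

**Last checks:**
- **Flatness:** the inlay rim cast onto a level plane is a circle (32.3 x 32.4 mm, true size 34). The scene view's ellipse ratio is 0.733 against 0.740 for flat.
- **Position:** the dial's centre agrees with the seat to about 1 mm.
- **Height (disagreed):** two views put the inlay at 39.3 mm where 43 mm was expected. I put this down to camera bias, because the touch-down on the rear dial had also shown the cameras reading about 1.8 mm low.
- **Not checked:** I did not look at the bench again to confirm the driver, label roll and half shell were undisturbed. I made no unexpected contact on the way.

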